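Cover the bench spinner and hold its run paddle half-way

ROBOT

A 6-joint arm with a two-finger parallel gripper is mounted at the origin on the work surface. World frame = base frame: x ahead of the robot, y to its left, z up, the work surface at z = 0. Lengths are in m, angles in rad, forces in N, time in s.
With the tool pointing down it reaches from about 0.375 to 0.975 m from the base axis. Payload 3.8 kg.
Tool frame: the origin (TCP) lies at the very end of the fingers, on their centre line; the grasp point (between the pads) lies 19 mm behind it; z points along the fingers, y is the line along which they close (so a half turn about z gives the same grasp; the last joint's range is limited). The gripper opens to 85 mm and grips with 20 to 120 N. Pads are 22 mm wide; open, the fingers measure 114 mm over their backs; the gripper's body (76 mm by 85 mm) begins 54 mm behind the grasp point. The pads swing forward as they close: fully open they stand 13 mm farther back than shut.
Start: joints at [1.219, 0.264, 1.604, -0, 1.274, -0.037], TCP at [0.209, 0.642, 0.231] pointing down, gripper open.
Joint ranges: [-2.63, 2.63], [-0.94, 2.18], [0.31, 2.57], [-1.31, 4.45], [0, 2.66], [-2.55, 2.55]. Speed limits (rad/s): [2.57, 2.57, 3.14, 3.14, 3.14, 3.14].

INTERFACE

Orientations are given as a rotation vector (axis times angle).
In Python, from workcell import monitor, viewer, job gives the robot as it stands. The module is installed in compiled form; this text tells all that it offers.
- The arm moves only by the tool step_arm, never from a script. Its argument "series" is one flat list of numbers, 4 for each row, row after row: the shift along the tool's x, y, z in m, then the turn about the tool's z in rad. A call has 1 to 8 rows; each row is the pose to reach, as a shift and turn from the pose commanded when the call began, along the tool's axes at that moment; what a row does not reach only later rows make up. A row lasts 1/8 s, in which the tool goes at most 62.5 mm and 10.7 degrees, less where a joint would pass 70% of its speed; a pose out of reach is approached as far as the arm can. A call with a gripper value outside its range is refused whole. "gripper" is the opening, from 0 (shut) to 1 (fully open), set as the call begins (left out, the last holds). The fingers move at their own pace and stop on an object; "newtons" is the grip in N (left out, the last holds). Time passes only in rows, so rows that repeat a pose let the fingers close. It gives the time, the measured TCP pose, the force, the opening and the grip force at its end, in the units of the state.
- monitor.read_state(): the state, without advancing time (a new reading comes with each control period).
- viewer.read_camera(name): name is "scene" or "side" or "wrist"; returns a dict with "image" (400x640x3 uint8, red, green, blue), "intrinsics" (3x3 intrinsics, pixels), "distortion" ([k1, k2, p1, p2, k3] as OpenCV has them; the pictures are not rectified), "T" (4x4, takes a point from camera to world coordinates); the wrist camera has in their place "hand_eye" (4x4, takes a point from camera to tool coordinates, whose origin is the TCP and whose axes are the flange's). Camera axes: x right, y up, looking along -z (the intrinsics and any distortion apply to the point x, -y, -z); pixel columns grow to the right and rows downward; lengths in m; the calibration is good to about 2 mm. A picture is of the moment at which its call begins: read the wrist's pose just before it. There is no depth.
- job.finish_job(): hands the job in; it is judged then, once.
Trained networks look in a picture, given as the dict that the camera call returned (one of the last four; its "shot" number tells which), for a name from the list of things; names that differ only in an ending like _2 or _b are one class to them, and where a whole thing is asked for, a point or a joint stands for the part that bears it (a point fixed in the world has none). Each returns a list of dicts, best first, with "score" (0 to 1); they miss things now and then, are a little off and sometimes report something else, mostly with a low value. They report only what shows in the picture. A call takes as long as a camera call. They do not tell look-alikes from the thing itself.
- viewer.boxes_of(picture, label): "extent" ([centre column, centre row, width, height] in pixels, round what is visible of it).
- viewer.spot_point(picture, label): "point" ([column, row] in pixels: a listed point, or the origin of a listed thing).
The state is a dict: "time": time; "q": joint angles; "joint_vel": joint speeds; "joint_torque": joint torques, N m; "tool_pos": TCP position; "tcp_rot": TCP orientation; "wrist_force": force on the tool from outside, world axes, zero at the start; "torque": the same for the moment, N m; "width": opening from 0.0 (shut) to 1.0 (fully open); "grip_force": force on a finger pad.
Only numpy, scipy, OpenCV 4.12 (cv2) and the standard library are available. Lean on these libraries where they do the work, as an engineer would, in place of code of your own. Each camera call takes 0.05 s, during which the arm holds its last target. There are 200 camera calls.

TASK

Pick up the loose blue cover by its black knob and set it, without dropping it, onto the steel bowl of the bench spinner so that it sits seated and level, and let go of it. Then, with the gripper's fingers, press the spinner's black spring paddle half-way down, so that it lies level and its free end points at the green band of the gauge, never right down to its stop, and finish with the fingers still holding it there. Do not press the paddle while the bowl is uncovered, and leave the jar, the wash bottle and the white tile where they are.

Things in the scene. Friction and masses are not known exactly. Their poses are not given: they have to be found in the camera images.
- spinner: Bench spinner, fixed. White housing 180 x 160 x 55 mm with an upright steel bowl on it, and at its -y side a low console (180 x 75 mm, centred at y = -135 mm, deck 27 mm high, blue hinge block 54 mm high at the +x end) with the black paddle over it. Origin: on the bowl's axis at table height, z up; yaw varies within 0.35 rad of 0.
- bowl_rim (a point): Centre of the bowl's mouth at rim height, 95 mm above the table. The bowl is 130 mm across outside, wall 5 mm, mouth 120 mm; a small rotor lies deep inside.
- gauge (a point): Middle of the green band of the gauge: an upright plate 40 mm wide, 10 mm thick, 77 mm high, standing before the paddle's free end at x = -78, y = -135 mm in the spinner's frame. Red up to 48 mm above the table, green 48 to 62 mm (55 mm is half-way), white above.
- cover: Loose cover, about 180 g: blue disc 136 mm across, 5 mm thick; under it a step 110 mm across, 8 mm deep that enters the bowl's mouth with 5 mm play all round; on top an upright black knob. Origin: centre of the step's underside, z up. Disc top at z = 13 mm. Starts upright on the table, on its step. Seated, its origin is 8 mm below the rim's centre.
- cover_knob (a point): On the axis of the cover's round black knob (26 mm across, 36 mm high) at the height to grip it: 36 mm above the cover's underside, 23 mm above the disc, 13 mm below the knob's top.
- paddle (a joint): Spring paddle's angle, rad: 0 released (free end raised 0.16 above level), 0.16 half-way and level, 0.32 on its stop. Black plate 115 x 45 x 8 mm, hinged at x = +60, y = -135 mm in the spinner's frame, 55 mm above the table, running to the spinner's -x. Springs back. Pressed at the yellow dot it takes about 3 N to start, 8 N half-way, 13 N fully down.
- paddle_pad (a point): Centre of the yellow dot (34 mm across) on the paddle's top face, where to press, 90 mm from the hinge. Moves with the paddle: about 73 mm above the table released, 59 mm half-way (then at x = -30, y = -135 mm in the spinner's frame), 45 mm fully down.
- jar: White ribbed jar with a yellow lid, 65 mm across, 102 mm high; a bystander. Origin: centre of its underside.
- wash_bottle: Clear wash bottle with a white cap and thin spout, 60 mm across, 155 mm high; a bystander. Origin: centre of its underside.
- spot_tile: White ceramic test tile 100 x 120 x 8 mm with red and brown spots, lying flat; a bystander. Origin: centre of its underside.
Mind the look-alikes: they are no part of the job. Of the things shaped like the cover, the blue one is meant.

How it is judged:
On the way, in this order (a step that is already met when the one before it is completed fails the run):
1. the cover is seated level on the bowl and let go (horizontal distance between cover and bowl_rim below 0.008 m and z of cover in the frame of bowl_rim below -0.0055 m and angle between cover's own z axis and vertical below 0.04 rad and contact force between the fingers and cover below 0.1 N), for 0.2 s.
2. with the cover still on, the paddle is held about half-way by the fingers (horizontal distance between cover and bowl_rim below 0.008 m and z of cover in the frame of bowl_rim below -0.0055 m and angle between cover's own z axis and vertical below 0.04 rad and value of joint paddle between 0.1 and 0.22 rad and contact force between the fingers and spinner above 1.5 N), for 0.3 s.
At the end, for the whole second after the job is handed in: Ends holding: cover on the bowl (within 8 mm of its axis, 2.5 mm of fully down, 0.04 rad of level), untouched; paddle still, at 0.10 to 0.22 rad (half-way 0.16), fingers pressing over 1.5 N; jar, wash bottle and tile upright, within 20 mm of their starts (all of step 2 and contact force between each of the arm, the fingers and cover below 0.1 N and velocity of joint paddle between -0.05 and 0.05 rad/s and distance of each of jar, wash_bottle, spot_tile from where it was at the start of the episode below 0.02 m and angle between each of jar, wash_bottle, spot_tile's own z axis and vertical below 0.15 rad); the arm keeps its last pose, push and grip.
It fails at once if the paddle pressed (past 0.04 rad) while the cover is not seated on the bowl (value of joint paddle above 0.04 rad and not (horizontal distance between cover and bowl_rim below 0.008 m and z of cover in the frame of bowl_rim below -0.0055 m and angle between cover's own z axis and vertical below 0.04 rad)).
It fails at once if the paddle pressed right down (past 0.29 rad) (value of joint paddle above 0.29 rad).
It fails at once if the cover dropped (moving faster than 0.45 m/s while out of the fingers, a fall of about 10 mm) (linear speed of cover above 0.45 m/s and contact force between the fingers and cover below 0.1 N).
It fails at once if a bystander knocked over or shifted by more than 20 mm (distance of any of jar, wash_bottle, spot_tile from where it was at the start of the episode above 0.02 m or angle between any of jar, wash_bottle, spot_tile's own z axis and vertical above 0.3 rad).
It also fails if it takes over 56 s, if anything falls off the work surface, if the arm or the gripper's body presses on something with over 40 N, if the wrist force passes 120 N, or if a joint passes its speed limit or range.

## Working session

There is one attempt and no reset: what is moved stays moved. The work goes in short steps, Python scripts to look and compute and a tool call to move; the robot and the scene stay as the last step left them, time stands still between calls to the robot, and variables do not carry over. Pictures are saved under pics/ and viewed, at most 10 in all, crops included, and the job is handed in when it is done.

Besides the shell and the picture viewer there is one more tool, called after "Request:" as a command line: name --argument value ..., lists and objects as JSON in quotes. step_arm: Moves the arm, as the interface text tells. Its arguments: {"type":"object","properties":{"series":{"type":"array"},"gripper":{"type":"number"},"newtons":{"type":"number"}},"required":["series"]}

```bash
mkdir -p pics; cat > h.py <<'E'
import numpy as np, cv2
from scipy.spatial.transform import Rotation as R
from workcell import monitor, viewer, job
def cam(n):
    s=monitor.read_state(); p=viewer.read_camera(n)
    if 'hand_eye' in p:
        T=np.eye(4);T[:3,:3]=R.from_rotvec(s['tcp_rot']).as_matrix();T[:3,3]=s['tool_pos'];p['Tw']=T@np.array(p['hand_eye'])
    else: p['Tw']=np.array(p['T'])
    return p
def ray(p,uv):
    x=cv2.undistortPoints(np.array([[uv]],float),np.array(p['intrinsics'],float),np.array(p['distortion'],float))[0,0]
    d=p['Tw'][:3,:3]@np.array([x[0],-x[1],-1]);return p['Tw'][:3,3],d/np.linalg.norm(d)
def onz(p,uv,z):
    o,d=ray(p,uv);return o+d*(z-o[2])/d[2]
def tri(rs):
    A=sum(np.eye(3)-np.outer(d,d) for o,d in rs);b=sum((np.eye(3)-np.outer(d,d))@o for o,d in rs)
    X=np.linalg.solve(A,b);return X,[np.linalg.norm(np.cross(X-o,d)) for o,d in rs]
def proj(p,X):
    c=np.linalg.inv(p['Tw'])@np.append(X,1);v=np.array([[c[0],-c[1],-c[2]]])
    return cv2.projectPoints(v,np.zeros(3),np.zeros(3),np.array(p['intrinsics'],float),np.array(p['distortion'],float))[0][0,0]
def save(p,f): cv2.imwrite('pics/'+f,p['image'][:,:,::-1])
E
cat > a.py <<'E'
from h import *
np.set_printoptions(precision=3,suppress=True)
P={n:cam(n) for n in('scene','side','wrist')}
for n,p in P.items():
    save(p,n+'0.png');print(n,p['Tw'][:3,3])
    for l in('spinner','bowl_rim','gauge','cover','cover_knob','paddle_pad','jar','wash_bottle','spot_tile'):
        print(n,l,[(np.round(d['point']).tolist(),round(d['score'],2)) for d in viewer.spot_point(p,l)[:4]])
print(monitor.read_state())
a=np.vstack([P['scene']['image'],P['side']['image']])[:,:,::-1]
cv2.imwrite('pics/both0.png',cv2.resize(a,(480,600)))
E
python3 a.py
```

```text
scene [1.241 0.235 0.722]
scene spinner [([356.0, 260.0], 0.62)]
scene bowl_rim [([362.0, 232.0], 0.75)]
scene gauge [([480.0, 257.0], 0.65), ([335.0, 208.0], 0.63)]
scene cover [([283.0, 173.0], 0.96), ([206.0, 190.0], 0.9), ([258.0, 205.0], 0.86), ([323.0, 214.0], 0.44)]
scene cover_knob [([202.0, 183.0], 0.8), ([283.0, 163.0], 0.69), ([251.0, 198.0], 0.58)]
scene paddle_pad [([325.0, 212.0], 0.73)]
scene jar [([234.0, 238.0], 0.57)]
scene wash_bottle [([482.0, 256.0], 0.71)]
scene spot_tile [([480.0, 296.0], 0.83)]
side [ 0.22  -0.804  0.769]
side spinner [([335.0, 187.0], 0.77), ([352.0, 286.0], 0.17)]
side bowl_rim [([337.0, 162.0], 0.77)]
side gauge [([315.0, 209.0], 0.61)]
side cover [([351.0, 284.0], 0.95), ([385.0, 361.0], 0.88), ([274.0, 308.0], 0.7)]
side cover_knob [([355.0, 280.0], 0.9), ([273.0, 300.0], 0.61), ([390.0, 353.0], 0.56)]
side paddle_pad [([332.0, 201.0], 0.93)]
side jar [([402.0, 261.0], 0.62)]
side wash_bottle [([273.0, 145.0], 0.67)]
side spot_tile [([310.0, 140.0], 0.86)]
wrist [0.129 0.667 0.373]
wrist spinner []
wrist bowl_rim []
wrist gauge []
wrist cover []
wrist cover_knob []
wrist paddle_pad []
wrist jar []
wrist wash_bottle []
wrist spot_tile []
{'time': 1.5, 'q': array([ 1.219,  0.264,  1.604, -0.   ,  1.274, -0.037]), 'joint_vel': array([-0.001, -0.001,  0.001, -0.001,  0.   ,  0.001]), 'joint_torque': array([  0.001, -51.504, -36.772,   0.   ,   0.001,  -0.   ]), 'tool_pos': array([0.209, 0.642, 0.231]), 'tcp_rot': array([ 0.492,  3.103, -0.   ]), 'wrist_force': array([ 0.263, -0.384,  0.871]), 'torque': array([-0.006, -0.011,  0.021]), 'grip_force': 0.0, 'width': 0.9989517021441464}
```

View pics/scene0.png

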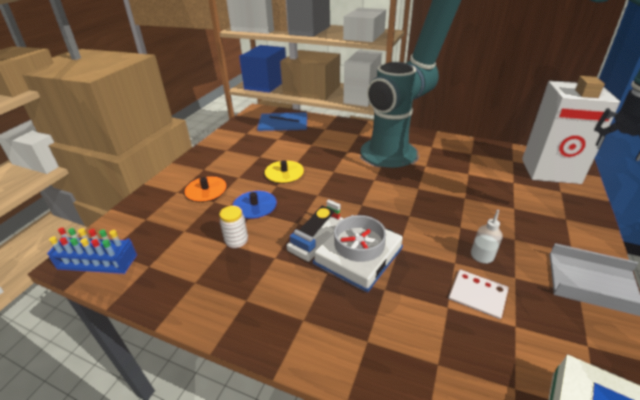

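View pics/side0.png

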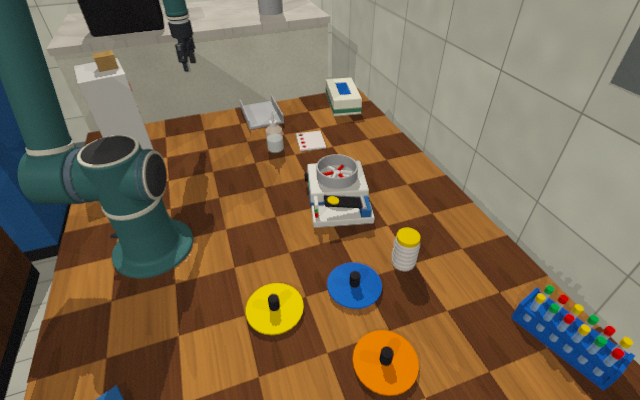

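The three cover-like things are orange (scene 206,190; side 386,361), yellow (scene 283,173; side 274,308) and blue (scene 254,204; side 355,285). I choose the blue one. The spinner bowl is at scene (360,235), side (337,170), with the pad at side (332,201). The jar stands beside the blue cover, on its +x side.

```bash
cat > b.py <<'E'
from h import *
np.set_printoptions(precision=4,suppress=True)
a=cam('scene');b=cam('side')
def pick(p,l,near):
    c=[np.array(d['point']) for d in viewer.spot_point(p,l)]
    c=[x for x in c if np.linalg.norm(x-near)<14]
    return min(c,key=lambda x:np.linalg.norm(x-near)) if c else None
D={'cover_knob':((252,198),(355,280)),'cover':((256,205),(352,285)),'bowl_rim':((362,232),(337,162)),'paddle_pad':((325,212),(332,201)),'gauge':((335,208),(315,209)),'spinner':((356,260),(335,187)),
'jar':((234,238),(402,261)),'wash_bottle':((482,256),(273,145)),'spot_tile':((480,296),(310,140))}
for l,(u,v) in D.items():
    u=pick(a,l,u);v=pick(b,l,v)
    if u is None or v is None: print(l,u,v);continue
    X,e=tri([ray(a,u),ray(b,v)]);print(l,X,np.round(e,4))
c=b['image'][240:400,220:460,::-1];cv2.imwrite('pics/crop1.png',cv2.resize(c,(720,480),interpolation=cv2.INTER_CUBIC))
E
python3 b.py
```

```text
cover_knob [ 0.4715 -0.3207  0.0326] [0.0008 0.0008]
cover [ 0.4719 -0.3121  0.0029] [0.0014 0.0014]
bowl_rim [0.572  0.0587 0.0966] [0.0026 0.0026]
paddle_pad [ 0.5096 -0.0692  0.0681] [0.0029 0.0029]
gauge [ 0.463  -0.0541  0.0551] [0.0084 0.0084]
spinner [0.5722 0.0477 0.0033] [0.0014 0.0014]
jar [ 0.6269 -0.2875 -0.    ] [0.0035 0.0035]
wash_bottle [ 0.437   0.3636 -0.    ] [0.0083 0.0083]
spot_tile None [311.7 137.2]
```

View pics/crop1.png

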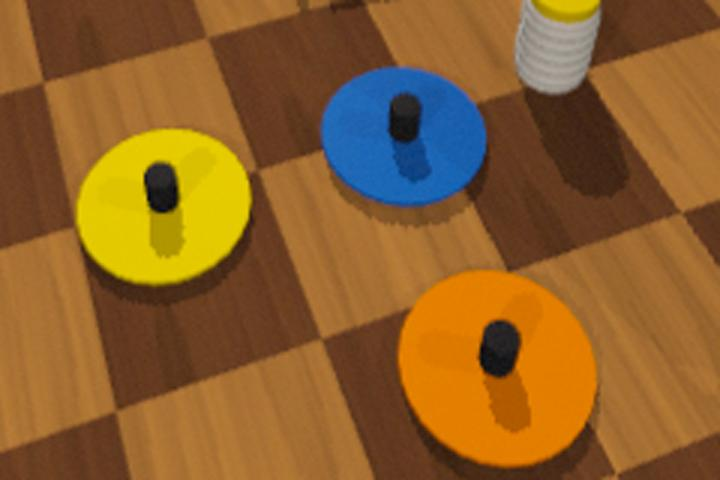

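Blue cover confirmed: its knob is upright at crop (404,118), well clear of the other discs, with the jar to the right. Now I work out the moves.

```bash
cat > g.py <<'E'
import sys
from h import *
s=monitor.read_state()
M=R.from_rotvec(s['tcp_rot']).as_matrix()
print('pos',np.round(s['tool_pos'],4),'xang',round(float(np.arctan2(M[1,0],M[0,0])),4),'tilt',np.round(M[:,2],4),'q',np.round(s['q'],3),'F',np.round(s['wrist_force'],2),'w',round(s['width'],3),'t',s['time'])
if len(sys.argv)>3: print('delta tool',np.round(M.T@(np.array(sys.argv[1:4],float)-s['tool_pos']),4))
E
python3 g.py .46 .1 .27; python3 g.py .4715 -.3195 .27
```

```text
pos [0.209  0.6418 0.2313] xang 2.8268 tilt [ 0.  0. -1.] q [ 1.219  0.264  1.604 -0.     1.274 -0.037] F [0.5  0.07 0.14] w 0.997 t 2.5
delta tool [-0.4064 -0.4375 -0.0387]
pos [0.209  0.6418 0.2313] xang 2.8268 tilt [ 0.  0. -1.] q [ 1.219  0.264  1.604 -0.     1.274 -0.037] F [0.5  0.07 0.14] w 0.997 t 2.5
delta tool [-0.5473 -0.8328 -0.0387]
```

Request:
step_arm --series '[-0.03,-0.04,-0.01,0.1,-0.07,-0.08,-0.02,0.25,-0.11,-0.12,-0.03,0.4,-0.15,-0.16,-0.04,0.55,-0.19,-0.2,-0.04,0.7,-0.23,-0.24,-0.04,0.85,-0.27,-0.29,-0.04,1.0,-0.31,-0.33,-0.04,1.15]'

```text
time: 3.5
tool_pos: [0.4019, 0.2302, 0.2717]
tcp_rot: [2.106, 2.331, 0.002]
wrist_force: [1.4, -0.5, 0.2]
width: 1.0
grip_force: 0.0
```

```bash
python3 g.py .4715 -.26 .27
```

```text
pos [0.4019 0.2302 0.2717] xang 1.6722 tilt [ 1.1e-03  4.0e-04 -1.0e+00] q [ 0.466 -0.171  1.984 -0.     1.328  0.365] F [ 1.4  -0.53  0.16] w 1.0 t 3.5
delta tool [-0.4947  0.0196  0.0015]
```

Request:
step_arm --series '[-0.06,0.0,0.0,0.1,-0.12,0.0,0.0,0.2,-0.18,0.01,0.0,0.3,-0.24,0.01,0.0,0.4,-0.3,0.01,0.0,0.5,-0.36,0.02,0.0,0.6,-0.42,0.02,0.0,0.7,-0.48,0.02,0.0,0.8]'

```text
time: 4.5
tool_pos: [0.4723, -0.2452, 0.2716]
tcp_rot: [2.846, 1.328, 0.001]
wrist_force: [0.6, 0.7, 0.2]
width: 0.997
grip_force: 0.0
```

```bash
cat > c.py <<'E'
from h import *
import sys
np.set_printoptions(precision=4,suppress=True)
p=cam('wrist');save(p,sys.argv[1]);
print(p['Tw'][:3,3],p['Tw'][:3,2])
for l in sys.argv[2:]:
    for d in viewer.spot_point(p,l)[:3]:
        o,dd=ray(p,d['point']);print(l,np.round(d['point'],1),round(d['score'],2),'z.036',onz(p,d['point'],.036)[:2],'z.095',onz(p,d['point'],.095)[:2])
m=cv2.inRange(cv2.cvtColor(p['image'],cv2.COLOR_RGB2HSV),(105,150,60),(125,255,255))
n,_,st,ce=cv2.connectedComponentsWithStats(m)
for i in range(1,n):
    if st[i,4]>500: print('blue',st[i],onz(p,ce[i],.013))
E
python3 c.py w1.png cover cover_knob; python3 g.py
```

```text
[ 0.5251 -0.1814  0.4142] [0.2069 0.2489 0.9462]
cover [409.6 281.4] 0.77 z.036 [ 0.4634 -0.4766] z.095 [ 0.473  -0.4305]
cover [251.5 266.4] 0.65 z.036 [ 0.2935 -0.2984] z.095 [ 0.3296 -0.2801]
cover [346.2 196.3] 0.58 z.036 [ 0.474  -0.3025] z.095 [ 0.4819 -0.2836]
cover_knob [353.1 203. ] 0.94 z.036 [ 0.4753 -0.3166] z.095 [ 0.483  -0.2955]
cover_knob [247.4 277.5] 0.89 z.036 [ 0.2746 -0.3085] z.095 [ 0.3137 -0.2887]
cover_knob [419.  297.1] 0.75 z.036 [ 0.4584 -0.5113] z.095 [ 0.4688 -0.4598]
blue [ 588  133   52   82 2445] [ 0.8139 -0.5396  0.013 ]
blue [ 304  154   90   84 5404] [ 0.4766 -0.3104  0.013 ]
pos [ 0.472  -0.2457  0.271 ] xang 0.8725 tilt [-5.e-04 -0.e+00 -1.e+00] q [-0.527 -0.031  1.858 -0.     1.315  0.172] F [1.41 0.61 0.28] w 1.003 t 4.65
```

```bash
python3 g.py .475 -.3165 .14
```

```text
pos [ 0.472  -0.2457  0.271 ] xang 0.8725 tilt [-5.e-04 -0.e+00 -1.e+00] q [-0.527 -0.031  1.858 -0.     1.315  0.172] F [1.41 0.61 0.28] w 1.003 t 4.65
delta tool [-0.0522  0.0478  0.131 ]
```

Request:
step_arm --series '[-0.013,0.012,0.03,0,-0.026,0.024,0.065,0,-0.04,0.036,0.1,0,-0.052,0.048,0.131,0,-0.052,0.048,0.131,0]'

```text
time: 5.28
tool_pos: [0.4741, -0.3117, 0.1374]
tcp_rot: [-2.839, -1.332, 0.004]
wrist_force: [-0.5, 1.1, -0.1]
width: 1.002
grip_force: 0.0
```

```bash
cat >> c.py <<'E'
    # ellipse: hull of blue blob -> circle fit on plane z=.013
    if st[i,4]>500:
        cs,_=cv2.findContours((_==i).astype(np.uint8),cv2.RETR_EXTERNAL,cv2.CHAIN_APPROX_NONE) if False else (None,None)
lab=cv2.connectedComponents(m)[1]
i=1+np.argmax(st[1:,4]);cs=cv2.findContours((lab==i).astype(np.uint8),cv2.RETR_EXTERNAL,cv2.CHAIN_APPROX_NONE)[0]
h=cv2.convexHull(max(cs,key=len))[:,0]
zt=float(__import__('os').environ.get('ZT','.013'))
Q=np.array([onz(p,u,zt)[:2] for u in h.astype(float)])
A=np.c_[2*Q,np.ones(len(Q))];x=np.linalg.lstsq(A,(Q**2).sum(1),rcond=None)[0]
r=np.sqrt(x[2]+x[:2]@x[:2]);print('circle',x[:2],'r',r,'res',np.std(np.linalg.norm(Q-x[:2],axis=1)-r))
E
python3 c.py w2.png cover cover_knob; python3 g.py
```

```text
[ 0.5275 -0.2482  0.28  ] [0.2115 0.2458 0.946 ]
cover [186.2 292. ] 0.88 z.036 [ 0.3025 -0.3025] z.095 [ 0.3569 -0.2894]
cover [317.1 188.1] 0.69 z.036 [ 0.4782 -0.3028] z.095 [ 0.4901 -0.2896]
cover [414.9 318.9] 0.66 z.036 [ 0.4653 -0.4806] z.095 [ 0.4804 -0.4244]
cover_knob [324.1 205.1] 0.94 z.036 [ 0.4727 -0.3193] z.095 [ 0.486  -0.3021]
cover_knob [421.5 340.2] 0.78 z.036 [ 0.4548 -0.5102] z.095 [ 0.4724 -0.4468]
cover_knob [170.9 310.8] 0.76 z.036 [ 0.271  -0.3081] z.095 [ 0.3331 -0.2936]
blue [  252   125   137   128 12963] [ 0.4756 -0.3096  0.013 ]
circle [ 0.4723 -0.3136] r 0.06677477360577379 res 0.0004276929844057772
pos [ 0.4768 -0.3131  0.1418] xang 0.878 tilt [ 1.5e-03 -6.0e-04 -1.0e+00] q [-0.625  0.14   1.925  0.     1.076  0.068] F [-1.21  0.17  0.45] w 0.999 t 5.425
```

View pics/w2.png

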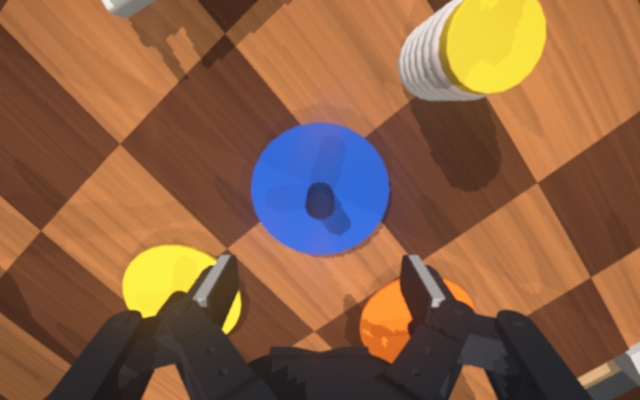

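The picture shows the blue cover centred at (320,188) with its knob at (320,201). The fingers are at (215,285) and (425,285), and the jar is at the upper right. I measure again now that the arm has settled.

```bash
for i in 1 2 ; do python3 c.py w3.png cover_knob |egrep 'circle|knob \[32|knob \[31|^\['; done; python3 g.py; python3 g.py .473 -.317 .14
```

```text
[ 0.5292 -0.2489  0.2844] [0.2052 0.2503 0.9462]
cover_knob [315.7 203.8] 0.83 z.036 [ 0.47   -0.3165] z.095 [ 0.484  -0.3004]
circle [ 0.4724 -0.3136] r 0.06669722410263314 res 0.00045644388363678257
[ 0.5294 -0.2493  0.2849] [0.2042 0.2513 0.9461]
cover_knob [316.4 202.3] 0.9 z.036 [ 0.4717 -0.3165] z.095 [ 0.4854 -0.3006]
circle [ 0.4723 -0.3136] r 0.06674320371682113 res 0.0004788362050527385
pos [ 0.4769 -0.3138  0.142 ] xang 0.8776 tilt [ 0.0023 -0.0016 -1.    ] q [-0.626  0.139  1.924  0.     1.075  0.067] F [-0.04  0.26  0.77] w 0.998 t 5.625
pos [ 0.4769 -0.3138  0.142 ] xang 0.8776 tilt [ 0.0023 -0.0016 -1.    ] q [-0.626  0.139  1.924  0.     1.075  0.067] F [-0.04  0.26  0.77] w 0.998 t 5.625
delta tool [-0.005  -0.0009  0.002 ]
```

```bash
python3 g.py .472 -.315 .018
```

```text
pos [ 0.4769 -0.3138  0.142 ] xang 0.8776 tilt [ 0.0023 -0.0016 -1.    ] q [-0.626  0.139  1.924  0.     1.075  0.067] F [-0.04  0.26  0.77] w 0.998 t 5.625
delta tool [-0.0041 -0.0033  0.124 ]
```

Request:
step_arm --series '[-0.001,-0.001,0.025,0,-0.002,-0.002,0.05,0,-0.003,-0.003,0.075,0,-0.004,-0.003,0.095,0,-0.004,-0.003,0.095,0,-0.004,-0.003,0.095,0]'

```text
time: 6.38
tool_pos: [0.4719, -0.3154, 0.0466]
tcp_rot: [2.843, 1.333, 0.001]
wrist_force: [0.0, -0.4, 1.0]
width: 1.001
grip_force: 0.0
```

```bash
python3 c.py w4.png cover_knob |egrep 'circle|knob|^\['; python3 g.py .472 -.315 .018
```

```text
[ 0.5244 -0.2512  0.1891] [0.2054 0.2506 0.9461]
cover_knob [319.2 248.3] 0.7 z.036 [ 0.4711 -0.3161] z.095 [ 0.4916 -0.2911]
cover_knob [313.6 221.9] 0.16 z.036 [ 0.4797 -0.3007] z.095 [ 0.4969 -0.2816]
circle [ 0.4722 -0.3135] r 0.06701225911755158 res 0.00031721946944569877
pos [ 0.4721 -0.3157  0.0469] xang 0.8769 tilt [ 0.0023 -0.0016 -1.    ] q [-0.633  0.245  1.998  0.     0.895  0.061] F [ 0.54 -0.37 -0.47] w 0.997 t 6.475
delta tool [ 0.0004 -0.0006  0.0289]
```

View pics/w4.png

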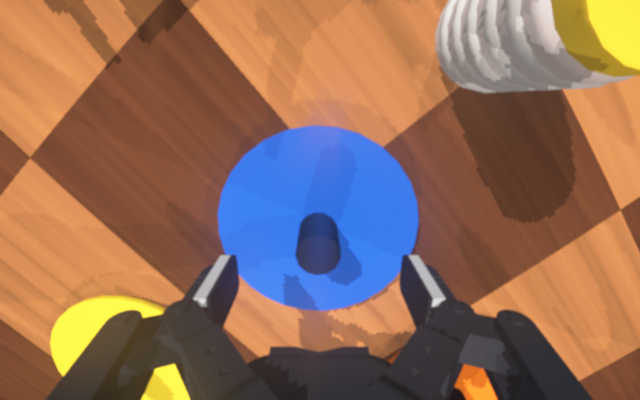

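The knob is at (319,245), midway between the pads at columns 215 and 425. Next I descend and grip.

Request:
step_arm --series '[0.0,0,0.015,0,0.0,0,0.028,0,0.0,0,0.028,0,0.0,0,0.028,0]'

```text
time: 6.98
tool_pos: [0.4708, -0.3148, 0.0168]
tcp_rot: [-2.844, -1.333, 0.001]
wrist_force: [-0.7, -0.2, 0.6]
width: 1.0
grip_force: 0.0
```

Request:
step_arm --series '[0,0,0,0,0,0,0,0,0,0,0,0,0,0,0,0,0,0,0,0,0,0,0,0]' --gripper 0 --newtons 50

```text
time: 7.72
tool_pos: [0.4714, -0.3152, 0.0177]
tcp_rot: [2.844, 1.333, 0.001]
wrist_force: [-0.3, -0.9, 2.2]
width: 0.286
grip_force: 49.2
```

```bash
python3 g.py
```

```text
pos [ 0.4714 -0.3152  0.0177] xang 0.8769 tilt [ 8.e-04 -5.e-04 -1.e+00] q [-0.633  0.286  2.013  0.     0.842  0.061] F [-0.25 -0.93  2.21] w 0.286 t 7.725
```

Request:
step_arm --series '[0,0,-0.01,0,0,0,-0.04,0,0,0,-0.08,0,0,0,-0.12,0,0,0,-0.16,0,0,0,-0.2,0,0,0,-0.23,0,0,0,-0.23,0]'

```text
time: 8.72
tool_pos: [0.4723, -0.3158, 0.2503]
tcp_rot: [2.84, 1.332, 0.004]
wrist_force: [-0.5, 0.6, -2.2]
width: 0.289
grip_force: 49.3
```

```bash
python3 g.py .545 -.07 .245; ZT=.243 python3 c.py w5.png bowl_rim paddle_pad gauge
```

```text
pos [ 0.4723 -0.3158  0.2503] xang 0.8769 tilt [ 0.0046 -0.0034 -1.    ] q [-0.633  0.047  1.817 -0.     1.272  0.061] F [-0.47  0.58 -2.2 ] w 0.289 t 8.725
delta tool [ 0.2355 -0.1014  0.0049]
[ 0.5243 -0.2513  0.3929] [0.2026 0.2527 0.9461]
paddle_pad [316.2 241.7] 0.66 z.036 [ 0.4047 -0.3928] z.095 [ 0.4245 -0.3694]
blue [ 579   94   61   97 3280] [ 0.8158 -0.5421  0.013 ]
blue [  204   131   231   165 26184] [ 0.4334 -0.3647  0.013 ]
blue [ 285  297   68   42 1983] [ 0.3056 -0.5172  0.013 ]
circle [ 0.4736 -0.3139] r 0.0668838092369857 res 0.0013633574767835722
```

Request:
step_arm --series '[0.02,-0.01,0.0,-0.05,0.05,-0.025,0.0,-0.1,0.09,-0.04,0.0,-0.15,0.13,-0.055,0.0,-0.2,0.17,-0.07,0.0,-0.25,0.2,-0.085,0.0,-0.3,0.22,-0.09,0.0,-0.35,0.22,-0.09,0.0,-0.35]'

```text
time: 9.93
tool_pos: [0.5427, -0.0868, 0.2466]
tcp_rot: [-2.565, -1.812, 0.001]
wrist_force: [0.2, -0.1, -2.7]
width: 0.291
grip_force: 49.4
```

```bash
python3 g.py; ZT=.245 python3 c.py w6.png bowl_rim paddle_pad gauge spinner; python3 b.py
```

```text
pos [ 0.5427 -0.0868  0.2466] xang 1.2303 tilt [-1.1e-03  2.0e-04 -1.0e+00] q [-0.204  0.018  1.854 -0.     1.27   0.137] F [ 0.16 -0.07 -2.66] w 0.291 t 9.925
[ 0.5701 -0.0083  0.3891] [0.1092 0.3055 0.9459]
bowl_rim [291.9  29.4] 0.91 z.036 [0.567  0.0727] z.095 [0.5675 0.0592]
paddle_pad [293.9  30.5] 0.69 z.036 [0.5687 0.071 ] z.095 [0.5689 0.0577]
spinner [301.7  48.2] 0.96 z.036 [0.5706 0.0515] z.095 [0.5705 0.0415]
blue [  203   132   233   164 25911] [ 0.5214 -0.1456  0.013 ]
blue [ 286  297   67   42 1991] [ 0.4561 -0.3301  0.013 ]
blue [ 523  327   71   73 2315] [ 0.8316 -0.5588  0.013 ]
circle [ 0.5441 -0.0817] r 0.0648066278255479 res 0.0013753057647787404
cover_knob None None
cover None None
bowl_rim [0.5704 0.055  0.0968] [0.006 0.006]
paddle_pad [ 0.5039 -0.0661  0.0691] [0.0022 0.0022]
gauge [ 0.4598 -0.0566  0.0527] [0.005 0.005]
spinner [ 0.5639  0.0532 -0.0086] [0.004 0.004]
jar [ 0.6223 -0.2863 -0.0035] [0.0025 0.0025]
wash_bottle [0.4406 0.3703 0.0011] [0.0044 0.0044]
spot_tile [0.5877 0.3659 0.0056] [0.0031 0.0031]
```

View pics/w6.png

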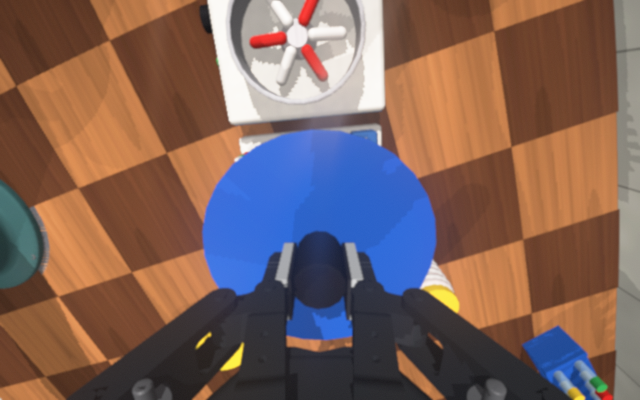

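The view shows the bowl at (296,20), cut off by the top edge. The cover is held level in the pads at (320,215). I rise a little so that the whole rim shows, then fit it.

Request:
step_arm --series '[0.005,0,-0.03,0,0.01,0,-0.06,0,0.015,0,-0.09,0,0.02,0,-0.1,0,0.02,0,-0.1,0,0.02,0,-0.1,0]'

```text
time: 11.92
tool_pos: [0.5486, -0.0694, 0.3455]
tcp_rot: [-2.567, -1.808, 0.003]
wrist_force: [0.3, -0.5, -2.2]
width: 0.285
grip_force: 49.4
```

```bash
cat > rim.py <<'E'
from h import *
from scipy.optimize import minimize
import sys
np.set_printoptions(precision=4,suppress=True)
def fit(p,c0,z,r,bad=lambda uv:False):
    g=cv2.GaussianBlur(cv2.cvtColor(p['image'],cv2.COLOR_RGB2GRAY).astype(np.float32),(0,0),1.0)
    G=np.hypot(cv2.Sobel(g,cv2.CV_32F,1,0),cv2.Sobel(g,cv2.CV_32F,0,1))
    t=np.linspace(0,2*np.pi,120,endpoint=False)
    def sc(x,rr=r):
        uv=np.array([proj(p,[x[0]+rr*np.cos(a),x[1]+rr*np.sin(a),z]) for a in t],np.float32)
        return -np.minimum(cv2.remap(G,uv[:,0].reshape(-1,1),uv[:,1].reshape(-1,1),cv2.INTER_LINEAR),120).mean()
    best=min(((sc((c0[0]+i,c0[1]+j)),c0[0]+i,c0[1]+j) for i in np.arange(-.012,.0121,.002) for j in np.arange(-.012,.0121,.002)))
    m=minimize(sc,best[1:],method='Nelder-Mead',options=dict(initial_simplex=[best[1:],(best[1]+.001,best[2]),(best[1],best[2]+.001)],xatol=1e-4))
    return m.x,m.fun
if __name__=='__main__':
    p=cam('wrist');save(p,'w7.png')
    d=viewer.spot_point(p,'bowl_rim')[0];c=onz(p,d['point'],.095);print(d,c)
    for r in(.06,.065): print(r,*fit(p,c,.095,r))
    for v in(.005,-.005): print('z',.095+v,*fit(p,c,.095+v,.065))
    b=cam('side')
    for n in('side','scene'):
        b=cam(n)
        for r in(.06,.065): print(n,r,*fit(b,(.570,.058),.095,r))
E
python3 g.py; python3 rim.py;ZT=.345 python3 c.py w8.png |grep circle; python3 g.py
```

```text
pos [ 0.5486 -0.0694  0.3455] xang 1.2269 tilt [-2.8e-03  3.0e-04 -1.0e+00] q [-0.171 -0.017  1.71  -0.     1.451  0.173] F [ 0.34 -0.53 -2.17] w 0.285 t 11.925
{'point': [298.9, 67.2], 'score': 0.93} [0.5655 0.0563 0.095 ]
0.06 [0.569  0.0603] -99.00199890136719
0.065 [0.5694 0.0505] -66.68814086914062
z 0.1 [0.5687 0.0492] -67.1459732055664
z 0.09 [0.57   0.0428] -71.25748443603516
side 0.06 [0.5724 0.0659] -95.46678161621094
side 0.065 [0.5711 0.0611] -95.80195617675781
scene 0.06 [0.5604 0.0569] -92.9909439086914
scene 0.065 [0.567  0.0539] -94.9085464477539
circle [ 0.5502 -0.0645] r 0.06471519216531187 res 0.0011313284325603391
pos [ 0.549  -0.0695  0.3465] xang 1.2266 tilt [-1.2e-03  2.0e-04 -1.0e+00] q [-0.171 -0.017  1.708 -0.     1.451  0.173] F [-0.54 -0.14 -1.26] w 0.288 t 12.225
```

```bash
cat > ov.py <<'E'
from h import *
c=(.569,.0595);T=[]
for n in('wrist','side','scene'):
    p=cam(n);im=p['image'][:,:,::-1].copy();k=4 if n=='wrist' else 6
    u0=proj(p,[*c,.095]);w=66 if n=='wrist' else 42
    x0,y0=int(max(u0[0]-w,0)),int(max(u0[1]-w,0));cr=im[y0:y0+2*w,x0:x0+2*w];f=390/ (2*w);cr=cv2.resize(cr,None,fx=f,fy=f,interpolation=cv2.INTER_CUBIC)
    for r,col in((.06,(0,255,0)),(.065,(255,0,255))):
        for a in np.linspace(0,6.283,60):
            u=(proj(p,[c[0]+r*np.cos(a),c[1]+r*np.sin(a),.095])-[x0,y0]+.5)*f
            cv2.circle(cr,tuple(int(v) for v in u),1,col,-1)
    z=np.zeros((390,390,3),np.uint8);cr=cr[:390,:390];z[:cr.shape[0],:cr.shape[1]]=cr;T.append(z)
im=np.hstack(T);cv2.imwrite('pics/ov.png',cv2.resize(im,(800,int(im.shape[0]*800/im.shape[1])),interpolation=cv2.INTER_AREA))
E
python3 ov.py
```

```text
(no output)
```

View pics/ov.png

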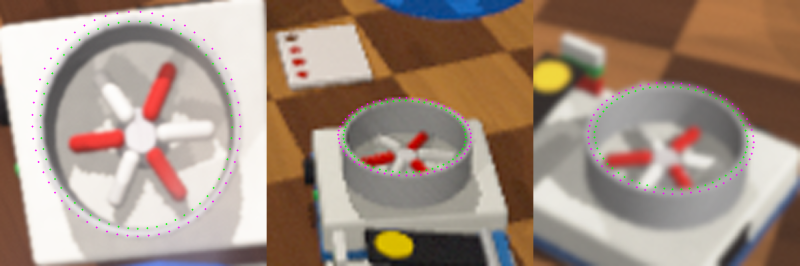

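The overlay shows the projected circles at (0.569, 0.0595, 0.095) fitting the bowl's rim in all three views, to about 2 mm. Now over the bowl.

```bash
python3 g.py .5685 .058 .16
```

```text
pos [ 0.5493 -0.0695  0.3471] xang 1.2267 tilt [-3.e-04  1.e-04 -1.e+00] q [-0.171 -0.017  1.708  0.     1.452  0.173] F [-0.34 -0.56 -1.79] w 0.287 t 12.375
delta tool [ 0.1265 -0.0249  0.1871]
```

Request:
step_arm --series '[0.02,-0.004,0.01,0,0.05,-0.01,0.04,0,0.08,-0.016,0.08,0,0.11,-0.022,0.12,0,0.1265,-0.025,0.16,0,0.1265,-0.025,0.187,0,0.1265,-0.025,0.187,0,0.1265,-0.025,0.187,0]'

```text
time: 13.38
tool_pos: [0.5691, 0.0585, 0.1613]
tcp_rot: [2.568, 1.808, 0.002]
wrist_force: [1.1, 0.4, -1.5]
width: 0.29
grip_force: 49.5
```

```bash
python3 g.py .5685 .058 .122; cat > d.py <<'E'
from rim import *
z=float(sys.argv[1])
for n in('side','scene'):
    b=cam(n);s=monitor.read_state();c=s['tool_pos'];m=cv2.inRange(cv2.cvtColor(b['image'],cv2.COLOR_RGB2HSV),(105,120,50),(125,255,255))
    b2=dict(b);b2['image']=np.repeat(m[:,:,None],3,2)
    print(n,'disc-TCP',fit(b2,c[:2],z-.0045,.068)[0]-c[:2])
E
python3 d.py $(python3 -c "from h import *;print(monitor.read_state()['tool_pos'][2])")
```

```text
pos [0.5691 0.0585 0.1613] xang 1.227 tilt [ 1.4e-03  2.0e-04 -1.0e+00] q [0.059 0.124 1.903 0.    1.113 0.403] F [ 1.15  0.38 -1.48] w 0.29 t 13.375
delta tool [-0.0007 -0.0004  0.0393]
side disc-TCP [-0.007 -0.011]
scene disc-TCP [0.0073 0.0041]
```

Request:
step_arm --series '[-0.0005,0,0.015,0,-0.0005,0,0.03,0,-0.0005,0,0.039,0,-0.0005,0,0.039,0,-0.0005,0,0.039,0]'

```text
time: 14.1
tool_pos: [0.5685, 0.0576, 0.1213]
tcp_rot: [2.569, 1.808, 0.0]
wrist_force: [0.3, -0.3, -1.6]
width: 0.294
grip_force: 49.5
```

```bash
python3 g.py .5685 .0585 .106; cat > v.py <<'E'
from h import *
import sys
T=[]
for n in('side','scene'):
    p=cam(n);im=p['image'][:,:,::-1].copy();s=monitor.read_state();t=s['tool_pos'];c=(.569,.0595);f=5
    u0=proj(p,[*c,.095]);x0,y0=[int(v-40) for v in u0];cr=cv2.resize(im[y0:y0+80,x0:x0+80],None,fx=f,fy=f,interpolation=cv2.INTER_CUBIC)
    for cx,z,r,col in((c,.095,.065,(255,0,255)),(t[:2],t[2]-.0045,.068,(0,255,255))):
        for a in np.linspace(0,6.283,60):
            u=(proj(p,[cx[0]+r*np.cos(a),cx[1]+r*np.sin(a),z])-[x0,y0]+.5)*f
            cv2.circle(cr,tuple(int(v) for v in u),1,col,-1)
    T.append(cr)
cv2.imwrite('pics/'+sys.argv[1],np.hstack(T))
E
python3 v.py v1.png
```

```text
pos [0.5685 0.0576 0.1213] xang 1.2268 tilt [ 1.e-04  0.e+00 -1.e+00] q [ 0.057  0.163  1.938 -0.     1.04   0.401] F [ 0.34 -0.25 -1.56] w 0.294 t 14.1
delta tool [ 0.0009 -0.0003  0.0153]
```

View pics/v1.png

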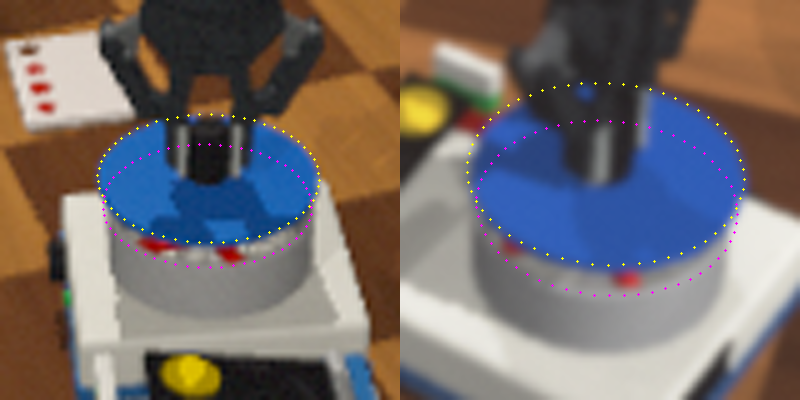

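The disc's projected outline matches the picture at the measured tool pose, and the rim ring agrees within 2 mm. The cover hovers level about 10 mm above the bowl, so I lower it gently.

Request:
step_arm --series '[0.0005,0,0.004,0,0.0005,0,0.008,0,0.0005,0,0.011,0,0.0005,0,0.013,0,0.0005,0,0.015,0,0.0005,0,0.015,0,0.0005,0,0.015,0]'

```text
time: 15.08
tool_pos: [0.5685, 0.0581, 0.1064]
tcp_rot: [2.569, 1.808, 0.0]
wrist_force: [0.4, 0.1, -1.5]
width: 0.291
grip_force: 49.5
```

```bash
python3 g.py
```

```text
pos [0.5685 0.0581 0.1064] xang 1.2268 tilt [ 2.e-04 -0.e+00 -1.e+00] q [ 0.058  0.18   1.95  -0.     1.012  0.402] F [ 0.4   0.1  -1.55] w 0.291 t 15.075
```

Request:
step_arm --series '[0,0,0.0007,0,0,0,0.0015,0,0,0,0.0015,0,0,0,0.0015,0]'

```text
time: 15.58
tool_pos: [0.5684, 0.0581, 0.1048]
tcp_rot: [-2.569, -1.808, 0.0]
wrist_force: [-0.5, 0.1, -1.3]
width: 0.29
grip_force: 49.6
```

Request:
step_arm --series '[0,0,0.0004,0,0,0,0.0008,0,0,0,0.0008,0,0,0,0.0008,0]'

```text
time: 16.08
tool_pos: [0.5685, 0.0581, 0.1047]
tcp_rot: [2.569, 1.808, 0.0]
wrist_force: [-4.0, 0.5, 5.2]
width: 0.292
grip_force: 50.2
```

Request:
step_arm --series '[0,0,0,0,0,0,0,0,0,0,0,0,0,0,0,0]' --gripper 0.7

```text
time: 16.58
tool_pos: [0.5685, 0.0581, 0.1039]
tcp_rot: [-2.569, -1.808, -0.0]
wrist_force: [0.7, -0.2, 0.3]
width: 0.703
grip_force: 0.0
```

Request:
step_arm --series '[0,0,-0.01,0,0,0,-0.03,0,0,0,-0.06,0,0,0,-0.1,0,0,0,-0.14,0,0,0,-0.16,0]'

```text
time: 17.32
tool_pos: [0.57, 0.0582, 0.2687]
tcp_rot: [2.566, 1.807, 0.008]
wrist_force: [0.2, -0.1, 0.3]
width: 0.701
grip_force: 0.0
```

```bash
python3 g.py; cat > v2.py <<'E'
from h import *
T=[]
for n in('side','scene'):
    p=cam(n);im=p['image'][:,:,::-1].copy();c=(.569,.0585);f=5
    u0=proj(p,[*c,.08]);x0,y0=[int(v-40) for v in u0]
    if n=='side': y0+=12
    cr=cv2.resize(im[y0:y0+80,x0:x0+80],None,fx=f,fy=f,interpolation=cv2.INTER_CUBIC)
    for a in np.linspace(0,6.283,60):
        u=(proj(p,[c[0]+.068*np.cos(a),c[1]+.068*np.sin(a),.1])-[x0,y0]+.5)*f
        cv2.circle(cr,tuple(int(v) for v in u),1,(0,255,255),-1)
    T.append(cr)
    for l in('paddle_pad','gauge'):
        for d in viewer.spot_point(p,l)[:2]: print(n,l,np.round(d['point'],1),round(d['score'],2),onz(p,d['point'],.073 if l[0]=='p' else .055))
cv2.imwrite('pics/v2.png',np.hstack(T))
E
python3 v2.py
```

```text
pos [0.57   0.0582 0.2687] xang 1.2269 tilt [ 6.4e-03  4.0e-04 -1.0e+00] q [ 0.058  0.046  1.785 -0.     1.305  0.402] F [ 0.2  -0.07  0.28] w 0.701 t 17.325
side paddle_pad [333.1 205.1] 0.68 [ 0.50296418 -0.08798611  0.073     ]
side gauge [316.2 207.7] 0.65 [ 0.46067434 -0.06292696  0.055     ]
scene paddle_pad [323.6 211.1] 0.97 [ 0.50229716 -0.06735034  0.073     ]
scene gauge [334.9 206.2] 0.92 [ 0.44940704 -0.05336355  0.055     ]
scene gauge [479.8 296.6] 0.56 [0.64012794 0.35885651 0.055     ]
```

View pics/v2.png

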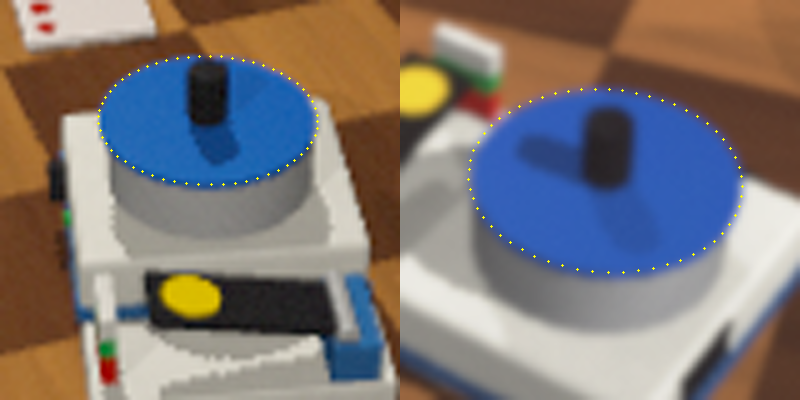

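The cover is seated and level: its rim lies exactly on the predicted circle in both views, and the knob is free. The yellow pad is at crop (190,296) in the side view. Next I locate the pad by colour.

```bash
cat > pad.py <<'E'
from h import *
np.set_printoptions(precision=4,suppress=True)
G=np.array([.505,-.07,.072]);rs=[]
for n in('side','scene','wrist'):
    p=cam(n);save(p,'pad_%s.png'%n);m=cv2.inRange(cv2.cvtColor(p['image'],cv2.COLOR_RGB2HSV),(22,130,110),(34,255,255))
    k,_,st,ce=cv2.connectedComponentsWithStats(m);g=proj(p,G)
    for i in range(1,k):
        if st[i,4]>25 and np.linalg.norm(ce[i]-g)<60:
            print(n,ce[i],st[i],'pred',g,onz(p,ce[i],.073));rs.append(ray(p,ce[i]))
    print(n,[(np.round(d['point'],1),round(d['score'],2),onz(p,d['point'],.055)) for d in viewer.spot_point(p,'gauge')[:2]] if n=='wrist' else '')
if len(rs)>1: print(tri(rs)); print(tri(rs[:2]))
E
python3 pad.py
```

```text
side [332.6747 199.759 ] [327 196  12   9  83] pred [331.5025 201.2479] [ 0.51   -0.0662  0.073 ]
side 
scene [283.4241 171.8142] [264 161  40  22 646] pred [322.3576 211.745 ] [ 0.3615 -0.2618  0.073 ]
scene [322.7241 212.6293] [316 208  14  11 116] pred [322.3576 211.745 ] [ 0.5094 -0.0672  0.073 ]
scene 
wrist [310.4606 273.21  ] [299 263  24  22 419] pred [308.3211 275.6692] [ 0.5093 -0.0667  0.073 ]
wrist [(array([272.1, 268.1]), 0.81, array([ 0.4564, -0.0518,  0.055 ]))]
(array([ 0.5087, -0.1009,  0.1139]), [np.float64(0.014608614310093077), np.float64(0.10290460642423405), np.float64(0.05075839349051203), np.float64(0.05075629614472376)])
(array([ 0.4763, -0.1832,  0.1697]), [np.float64(0.013577661388380846), np.float64(0.013577661388380693)])
```

All three cameras agree on the pad: (0.5095, -0.067, 0.073), spinner yaw about -0.23. I close the gripper and move above it, turned so the wrist camera stays clear of the knob.

```bash
python3 g.py .5095 -.067 .2
```

```text
pos [0.5677 0.058  0.2623] xang 1.2267 tilt [-2.8e-03 -1.0e-04 -1.0e+00] q [0.058 0.051 1.791 0.    1.302 0.402] F [ 0.98 -0.28 -0.25] w 0.7 t 17.825
delta tool [-0.1372 -0.0124  0.0625]
```

Request:
step_arm --series '[-0.02,-0.002,0,0.13,-0.04,-0.004,0,0.26,-0.065,-0.006,0,0.39,-0.09,-0.008,0.0,0.52,-0.115,-0.01,0.015,0.65,-0.137,-0.0125,0.03,0.78,-0.137,-0.0125,0.05,0.91,-0.137,-0.0125,0.06,1.03]' --gripper 0 --newtons 40

```text
time: 18.82
tool_pos: [0.5093, -0.0669, 0.2021]
tcp_rot: [-3.126, -0.301, 0.004]
wrist_force: [-0.3, 0.3, -0.1]
width: -0.004
grip_force: 0.0
```

Request:
step_arm --series '[0,0,0.02,0,0,0,0.05,0,0,0,0.08,0,0,0,0.1,0,0,0,0.1,0,0,0,0.1,0]'

```text
time: 19.58
tool_pos: [0.5109, -0.0668, 0.1045]
tcp_rot: [3.126, 0.309, 0.001]
wrist_force: [0.1, 0.4, 0.5]
width: -0.003
grip_force: 0.0
```

```bash
python3 g.py .5095 -.067 .078; python3 pad.py |egrep '^(side|scene|wrist) \['
```

```text
pos [ 0.5109 -0.0668  0.1045] xang 0.1968 tilt [ 5.e-04 -1.e-04 -1.e+00] q [-0.178  0.079  2.068 -0.     0.993  1.196] F [0.1  0.4  0.48] w -0.003 t 19.575
delta tool [-0.0014 -0.      0.0265]
side [332.6747 199.759 ] [327 196  12   9  83] pred [331.5025 201.2479] [ 0.51   -0.0662  0.073 ]
scene [283.0652 171.7345] [264 161  40  22 629] pred [322.3576 211.745 ] [ 0.3615 -0.2631  0.073 ]
scene [322.7241 212.6293] [316 208  14  11 116] pred [322.3576 211.745 ] [ 0.5094 -0.0672  0.073 ]
wrist [317.0152 229.5976] [ 292  210   51   42 1583] pred [321.3206 239.8859] [ 0.5125 -0.0655  0.073 ]
wrist [(array([290.3, 273.5]), 0.63, array([ 0.4631, -0.0538,  0.055 ]))]
```

Request:
step_arm --series '[-0.001,0,0.012,0,-0.001,0,0.022,0,-0.001,0,0.03,0,-0.001,0,0.034,0,-0.001,0,0.034,0,-0.001,0,0.034,0]'

```text
time: 20.52
tool_pos: [0.5097, -0.0669, 0.0704]
tcp_rot: [3.126, 0.309, 0.001]
wrist_force: [-1.4, 0.8, 3.9]
width: 0.004
grip_force: 2.0
```

Request:
step_arm --series '[0,0,0.002,0,0,0,0.004,0,0,0,0.006,0,0,0,0.008,0,0,0,0.008,0,0,0,0.008,0]'

```text
time: 21.28
tool_pos: [0.5092, -0.0668, 0.0623]
tcp_rot: [-3.126, -0.309, 0.001]
wrist_force: [-4.2, 0.7, 7.3]
width: -0.002
grip_force: 3.3
```

Request:
step_arm --series '[0,0,0.001,0,0,0,0.0025,0,0,0,0.0025,0,0,0,0.0025,0,0,0,0.0025,0]'

```text
time: 21.9
tool_pos: [0.5091, -0.0668, 0.0599]
tcp_rot: [-3.126, -0.309, 0.001]
wrist_force: [-4.8, 0.6, 7.4]
width: 0.0
grip_force: 3.7
```

```bash
python3 g.py; python3 - <<'E'
from h import *
T=[]
for n in('side','scene'):
    p=cam(n);u=proj(p,[.53,-.02,.07]);w=36;x,y=int(u[0]-w),int(u[1]-w);T.append(cv2.resize(p['image'][y:y+2*w,x:x+2*w,::-1],(400,400),interpolation=cv2.INTER_CUBIC))
cv2.imwrite('pics/f.png',np.hstack(T))
E
```

```text
pos [ 0.5091 -0.0668  0.0599] xang 0.1968 tilt [-8.e-04  2.e-04 -1.e+00] q [-0.179  0.136  2.102  0.     0.904  1.195] F [-4.75  0.55  7.37] w 0.0 t 21.9
```

View pics/f.png

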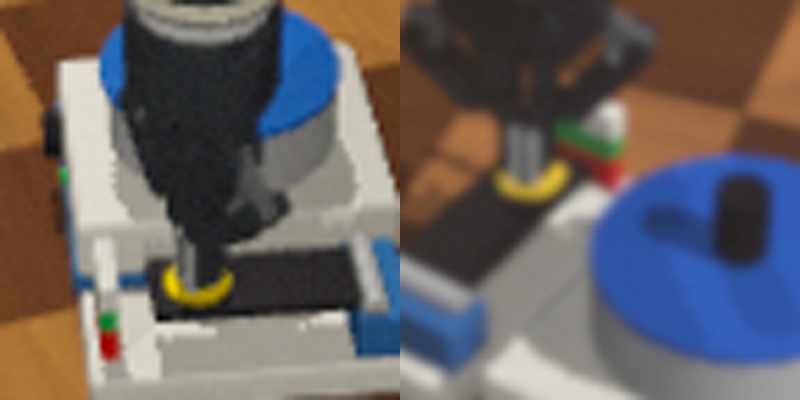

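The fingers stand on the yellow pad (crop 190,285) with the paddle about level. Tip height is 60 mm, push is 7.4 N, and the cover is still seated. Handing in.

```bash
python3 -c "
from workcell import job
print(job.finish_job())"
```

```text
the job is handed in; nothing more can be done
None
```

The job is handed in, though the hand-in gave no verdict. By camera and force readings, the blue cover is seated level on the bowl and released, and the closed fingers are holding the paddle about half-way (tip 60 mm above the table, about 7 N). The arm kept clear of the jar, wash bottle and tile throughout.

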